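# Fold down the ratchet stock support

## Robot

A 6-joint arm with a two-finger parallel gripper is mounted at the origin on the work surface. World frame = base frame: x ahead of the robot, y to its left, z up, the work surface at z = 0. Lengths are in mm, angles in degrees, forces in N, time in s.
With the tool pointing down it reaches from about 350 to 850 mm from the base axis. Payload 8.1 kg.
Tool frame: the origin (TCP) lies at the very end of the fingers, on their centre line; the grasp point (between the pads) lies 19 mm behind it; z points along the fingers, y is the line along which they close (so a half turn about z gives the same grasp; the last joint's range is limited). The gripper opens to 85 mm and grips with 20 to 120 N. Pads are 22 mm wide; open, the fingers measure 114 mm over their backs; the gripper's body (76 mm by 85 mm) begins 54 mm behind the grasp point. The pads swing forward as they close: fully open they stand 13 mm farther back than shut.
Start: joints at [-4.893, 7.471, 85.268, -0, 87.261, -4.893], TCP at [600.004, 0.022, 204.992] pointing down, gripper open.
Joint ranges: [-169.43, 169.43], [-51.17, 129.36], [1.28, 143.12], [-76.62, 256.62], [0, 156.53], [-152.29, 152.29]. Speed limits (degrees/s): [136.94, 136.94, 159.86, 180, 180, 180].

## Interface

Orientations are given as [roll, pitch, yaw] about the fixed x, y, z axes, in that order (R = Rz(yaw) Ry(pitch) Rx(roll)).
In Python, from bench import sense, eyes, job, models gives the robot as it stands. The module is installed in compiled form; this text tells all that it offers.
- The arm moves only by the tool apply_moves, never from a script. Its argument "rows" is a list of rows, each a list of 6 numbers: the shift along the tool's x, y, z in mm, then the turn, a rotation vector about the tool's x, y, z in rad. In form: [[dx, dy, dz, rx, ry, rz], ...]. A call has exactly 5 rows; each row shifts and turns the commanded pose from where the row before left it, along the tool's axes as they then stand; what a row does not reach is not made up. A row lasts 1/8 s, in which the tool goes at most 62.5 mm and 10.7 degrees, less where a joint would pass 70% of its speed; a pose out of reach is approached as far as the arm can. A call is refused whole if a number of a shift passes 62.5 or a number of a turn 0.188, either way. A call with a gripper value outside its range is refused whole. "fingers" is the finger opening in mm, from 0 to 85.4, set as the call begins (left out, the last holds). The fingers move at their own pace and stop on an object; "grip_force" is the grip in N (left out, the last holds). Time passes only in rows, so rows that do not move let the fingers close, or fill a call up. It gives the time, the measured TCP pose, the force, the opening and the grip force at its end, in the units of the state.
- sense(): the state, without advancing time (a new reading comes with each control period).
- eyes.snapshot(name): name is "scene" or "side" or "wrist"; returns (picture, depth): 420x560x3 uint8, red, green, blue; 420x560 float32, mm along the optical axis (not along the pixel's ray), 0 where there is no reading.
- eyes.get_calibration(name): a dict with "intrinsics" (3x3 intrinsics, pixels), "R" (3x3) and "t" (3): a world point X has camera coordinates R X + t; the wrist camera has in their place "mount" (4x4, takes a point from camera to tool coordinates, whose origin is the TCP and whose axes are the flange's). Camera axes: x right, y down, z forward; pixel columns grow to the right and rows downward; lengths in mm; the calibration is good to about 2 mm. A picture is of the moment at which its call begins: read the wrist's pose just before it. get_calibration takes no time and is no camera call.
- job.hand_in(): hands the job in; it is judged then, once.
Trained networks look in the newest picture that a camera, given by its name, has taken for a name from the list of things; names that differ only in an ending like _2 or _b are one class to them, and where a whole thing is asked for, a point or a joint stands for the part that bears it (a point fixed in the world has none). Each returns a list of dicts, best first, with "confidence" (0 to 1); they miss things now and then, are a little off and sometimes report something else, mostly with a low value. They report only what shows in the picture. A call takes as long as a camera call.
- models.boxes_of(name, camera): "xyz" ([x, y, z] in mm, in world coordinates, good to about 4 mm: the middle of the surface that is visible of it).
- models.cut_out(name, camera): "pixels" (420x560 bool, what is visible of it).
- models.place_of(name, camera): "xyz" ([x, y, z] in mm, in world coordinates, good to about 4 mm: a listed point, or the origin of a listed thing).
The state is a dict: "time": time; "joint_pos": joint angles; "qd": joint speeds; "joint_efforts": joint torques, N m; "tool_pos": TCP position; "tcp_rot": TCP orientation; "ft_force": force on the tool from outside, world axes, zero at the start; "wrist_torque": the same for the moment, N m; "finger_gap": finger opening in mm; "grip_force": force on a finger pad.
Only numpy, scipy, OpenCV 4.12 (cv2) and the standard library are available. Lean on these libraries where they do the work, as an engineer would, in place of code of your own. Each camera call takes 0.05 s, during which the arm holds its last target. There are 200 camera calls.

## Task

The cutting is done, so fold the stock support on the bench down out of the way. With a fingertip press the thumb pad of its rocker pawl down until the pawl snaps clear of the teeth and stays clear, then push the support arm down past its teeth until it lies on its rubber bumper, and take the hand away. Only press and push: do not force the arm while the pawl is still in the teeth, do not raise it, and leave the other things on the bench where they are.

Things in the scene. Friction and masses are not known exactly. Their poses are not given: they have to be found in the camera images.
- bracket: Grey iron foot, fixed to the bench: plate 345 x 100 x 8 mm (x -140 to +205), cheeks 88 mm high and 46 mm over all at the arm hinge, two posts 136 mm high, 68 mm behind it, for the pawl. Origin on the bench right under the arm hinge; x points along the arm from hinge to rest bar seen from above, y across, z up. A rubber bumper 34 mm high stands at x = +165.
- support_hinge (a point): Axis of the arm hinge, on the middle of the support, 70 mm above the bench. Axis along the bracket's y.
- support_arm (a joint): Turn of the arm, rad: 0 = raised 0.84 rad above level, grows as it goes down (elevation = 0.84 - value), 0.98 = fully down on the bumper, 8 deg below level. Starts at 0.05 to 0.42. Stiff hinge (about 1.3 N m friction): the freed arm stays where left, and wants a push of 5 to 12 N. With the pawl engaged the teeth (0.11 rad apart) let it down by less than one tooth.
- rest_bar (a point): Middle of the steel rest bar across the far end of the arm (28 mm diameter, 140 mm long, lying across the arm), on its axis, 240 mm from the hinge axis.
- support_top (a point): Point on the middle of the arm's upper flat face, 160 mm from the hinge axis along the arm. The arm is a grey rectangular tube 28 mm wide and 20 mm high, its middle line passes through the hinge axis and the rest bar. Its upper face is free from about 30 to 220 mm from the hinge; a fingertip pushing straight down on it may slide along it.
- pawl_pad (a point): Middle of the upper face of the pawl's ribbed steel thumb pad (36 mm along the support, 34 mm across), at the tail of the pawl behind the hinge, on the side away from the arm: 122 mm behind the arm hinge and 145 mm above the bench when engaged. Free pressing direction: straight down.
- pawl (a joint): Turn of the rocker pawl, rad: about 0 to 0.08 = its nose (above the hinge) lies in the teeth of the arm's quadrant, 0.34 = fully free, at its stop. An over-centre spring (balance at 0.17) throws it to either side and keeps it there. Pressing the pad down frees it: about 3 N, the pad going down 18 mm; past about half way it snaps the rest of the way by itself.
- mallet: Loose wooden mallet lying flat, 270 mm long, head 60 x 115 x 70 mm. Bystander; origin on the bench under its middle.
- chisel: Loose wood-handled chisel lying flat, 250 mm long, 28 mm high. Bystander; origin on the bench under its middle.
- block_plane: Loose steel block plane, 160 x 50 mm, 62 mm high. Bystander; origin on the bench under its middle.
- try_square: Loose try square lying flat: dark wooden stock 115 mm, steel blade 180 mm, 24 mm high. Bystander; origin on the bench by the stock side's middle line.
- offcut: Loose timber offcut, 85 x 45 x 45 mm. Bystander; origin on the bench under its middle.
- mug: Loose white mug, 80 mm across, 90 mm high. Bystander; origin on the bench under its middle.
- glue_bottle: Loose standing glue bottle, 60 mm across, 165 mm high. Bystander; origin on the bench under its middle.

How it is judged:
By the outcome, as a careful person would: the job done as asked, in the order asked, and still so for the second after the job is handed in, with the robot touching nothing.
It also fails if it takes over 48 s, if anything falls off the work surface, if the arm or the gripper's body presses on something with over 40 N, if the wrist force passes 120 N, or if a joint passes its speed limit or range.

## Working session

There is one attempt and no reset: what is moved stays moved. The work goes in short steps, Python scripts to look and compute and a tool call to move; the robot and the scene stay as the last step left them, time stands still between calls to the robot, and variables do not carry over. Pictures are saved under pics/ and viewed, at most 10 in all, crops included, and the job is handed in when it is done.

Besides the shell and the picture viewer there is one more tool, called after "Call:" as name(argument=value, ...) on one line, values as JSON. apply_moves: Moves the arm, as the interface text tells. Its arguments: {"type":"object","properties":{"rows":{"type":"array"},"fingers":{"type":"number"},"grip_force":{"type":"number"}},"required":["rows"]}

```bash
mkdir -p pics; python3 - <<'E'
from bench import sense, eyes, job, models
import cv2,numpy as np
ims=[]
for c in ("scene","side"):
    p,d=eyes.snapshot(c); cv2.imwrite(f"pics/{c}0.png",p[:,:,::-1])
    for n in ("bracket","support_hinge","rest_bar","support_top","pawl_pad","mallet","chisel","block_plane","try_square","offcut","mug","glue_bottle"):
        r=models.place_of(n,c)
        print(c,n,[(np.round(q["xyz"]).tolist(),round(q["confidence"],2)) for q in r[:2]])
s=sense();print(s["time"],s["tool_pos"],s["tcp_rot"],s["ft_force"])
E
```

```text
scene bracket [([570.0, 84.0, -0.0], 0.78)]
scene support_hinge [([568.0, 81.0, 70.0], 0.91)]
scene rest_bar [([494.0, 252.0, 223.0], 0.91), ([402.0, -479.0, -3.0], 0.48)]
scene support_top [([518.0, 186.0, 175.0], 0.71), ([494.0, -57.0, 2.0], 0.58)]
scene pawl_pad [([617.0, -32.0, 140.0], 0.49), ([570.0, 81.0, 71.0], 0.27)]
scene mallet [([664.0, 240.0, -10.0], 0.67)]
scene chisel [([408.0, 108.0, 2.0], 0.85)]
scene block_plane [([774.0, -27.0, -2.0], 0.8)]
scene try_square [([580.0, 478.0, 1.0], 0.83)]
scene offcut [([492.0, -60.0, 1.0], 0.91)]
scene mug [([335.0, 456.0, 1.0], 0.6), ([493.0, 245.0, 226.0], 0.59)]
scene glue_bottle [([401.0, -480.0, -2.0], 0.72)]
side bracket [([568.0, 81.0, 3.0], 0.83)]
side support_hinge [([573.0, 74.0, 72.0], 0.98)]
side rest_bar [([491.0, 244.0, 225.0], 0.78)]
side support_top [([520.0, 184.0, 178.0], 0.78), ([403.0, -478.0, -2.0], 0.45)]
side pawl_pad [([617.0, -30.0, 146.0], 0.5)]
side mallet [([662.0, 241.0, -8.0], 0.85)]
side chisel [([406.0, 112.0, 0.0], 0.83)]
side block_plane [([770.0, -28.0, 1.0], 0.92), ([403.0, 114.0, 2.0], 0.72)]
side try_square [([582.0, 476.0, 2.0], 0.6), ([662.0, 243.0, -8.0], 0.22)]
side offcut [([492.0, -56.0, -0.0], 0.93)]
side mug [([337.0, 460.0, 5.0], 0.83)]
side glue_bottle [([406.0, -482.0, 2.0], 0.52)]
1.3 [6.00018686e+02 1.37315349e-02 2.05027344e+02] [1.79997622e+02 4.96492389e-04 8.99997393e+01] [-0.32676883  0.12486984  0.41468751]
```

View pics/scene0.png

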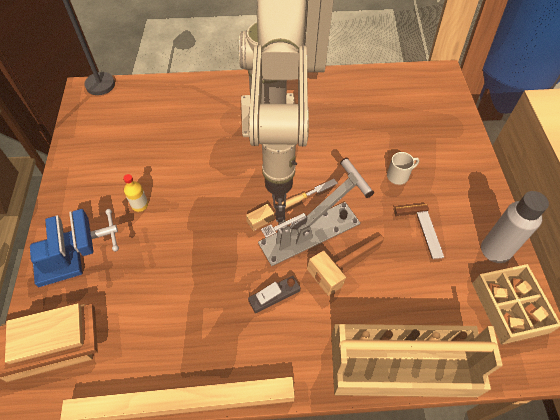

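View pics/side0.png

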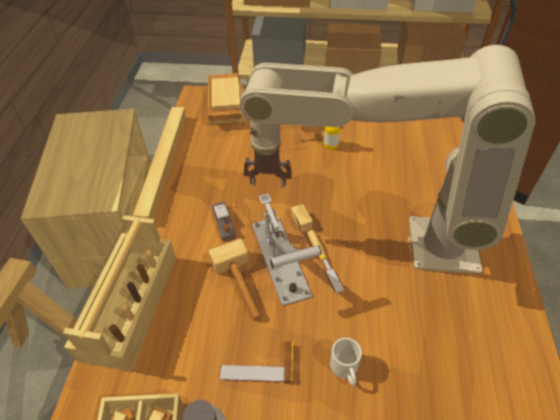

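The scene view shows the support around (310,230), with the pawl pad at about (268,232) just below the gripper and the rest bar at about (355,177). The side view agrees, with the pad at (265,200), bar at (297,256) and bumper at (293,288). From the networks, the hinge is at (570,80,70), the bar at 240 mm from it and the azimuth at 114.6°. That puts the pad at about (619,-31,145), and the arm value near 0.14.

Call:
apply_moves(rows=[[-15.5,9.5,0,0,0,0],[-15.5,9.5,0,0,0,0],[0,0,0,0,0,-0.143],[0,0,0,0,0,-0.143],[0,0,0,0,0,-0.143]], fingers=0)

```text
time: 1.92
tool_pos: [619.6, -32.5, 204.8]
tcp_rot: [-180.0, 0.0, 114.8]
ft_force: [0.6, -0.0, 0.5]
finger_gap: 0.3
grip_force: 0.0
```

```bash
cat > h.py <<'E'
from bench import sense, eyes, job, models
import cv2,numpy as np
def st():
    s=sense(); print(round(s["time"],2),np.round(s["tool_pos"],1),np.round(s["tcp_rot"],1),np.round(s["ft_force"],1),s["finger_gap"])
def places(names,cams):
    for c in cams:
        eyes.snapshot(c)
        for n in names: print(c,n,[(np.round(q["xyz"]).tolist(),round(q["confidence"],2)) for q in models.place_of(n,c)[:1]])
def wristshow(f):
    p,d=eyes.snapshot("wrist"); cv2.imwrite(f,p[:,:,::-1]); return p,d
E
python3 - <<'E'
from h import *
st(); wristshow("pics/w1.png"); places(["pawl_pad","support_hinge","rest_bar","support_top"],["wrist","side"])
E
```

```text
1.93 [619.6 -32.5 204.8] [-180.     0.   114.8] [ 0.6 -0.   0.5] 0.30280137065911505
wrist pawl_pad [([618.0, -38.0, 144.0], 0.85)]
wrist support_hinge [([566.0, 77.0, 69.0], 0.85)]
wrist rest_bar []
wrist support_top []
side pawl_pad [([615.0, -32.0, 146.0], 0.46)]
side support_hinge [([570.0, 74.0, 71.0], 0.88)]
side rest_bar [([491.0, 244.0, 225.0], 0.59)]
side support_top []
```

View pics/w1.png

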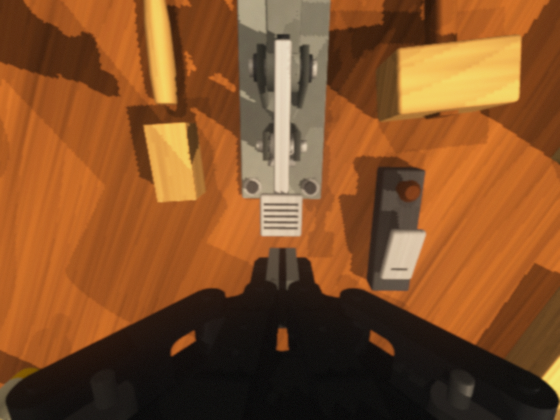

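The wrist view shows the pad at (281,215), in line with the closed fingertips at (282,255), and the support is parallel to the tool's x. I'll measure the pad by depth.

```bash
python3 - <<'E'
from h import *
from scipy.spatial.transform import Rotation as Ro
s=sense(); p,d=eyes.snapshot("wrist"); c=eyes.get_calibration("wrist")
R=Ro.from_euler("xyz",s["tcp_rot"],degrees=True).as_matrix()
def px(u,v):
    z=d[v,u]; q=np.linalg.inv(c["intrinsics"])@[u*z,v*z,z]; t=(c["mount"]@[*q,1])[:3]
    return np.round(t,1), np.round(R@t+s["tool_pos"],1)
for uv in [(281,215),(264,215),(299,215),(281,200),(281,232),(283,100),(283,60),(283,170)]: print(uv,*px(*uv))
E
```

```text
(281, 215) [ 0.8  0.7 61.2] [619.3 -30.  143.8]
(264, 215) [  1.1 -13.1  60.3] [606.7 -35.4 144.7]
(299, 215) [ 1.4 15.2 59.1] [632.2 -23.4 145.9]
(281, 200) [13.9  0.7 58.7] [613.8 -18.  146.3]
(281, 232) [-14.    0.6  61.6] [625.4 -43.4 143.4]
(283, 100) [88.6  2.2 61.8] [584.2  50.6 143.2]
(283, 60) [115.2   2.2  61.6] [573.2  74.8 143.4]
(283, 170) [36.9  2.3 64.6] [605.8   3.5 140.4]
```

Call:
apply_moves(rows=[[0,0,25,0,0,0],[0,0,25,0,0,0],[0,0,6,0,0,0],[0,0,4,0,0,0],[0,0,3,0,0,0]])

```text
time: 3.15
tool_pos: [619.7, -31.0, 143.1]
tcp_rot: [179.9, 0.1, 114.6]
ft_force: [0.4, 0.1, 1.7]
finger_gap: -0.0
grip_force: 0.0
```

Call:
apply_moves(rows=[[0,0,3,0,0,0],[0,0,3,0,0,0],[0,0,3,0,0,0],[0,0,3,0,0,0],[0,0,0,0,0,0]])

```text
time: 3.78
tool_pos: [618.7, -31.0, 129.5]
tcp_rot: [-180.0, -0.0, 114.6]
ft_force: [-0.5, -0.9, 0.4]
finger_gap: 0.0
grip_force: 0.0
```

Call:
apply_moves(rows=[[0,0,-6,0,0,0],[0,0,-20,0,0,0],[0,0,-25,0,0,0],[0,0,-25,0,0,0],[0,0,0,0,0,0]])

```text
time: 4.4
tool_pos: [621.2, -31.3, 210.8]
tcp_rot: [179.7, 0.2, 114.6]
ft_force: [1.0, 0.4, -0.1]
finger_gap: 0.2
grip_force: 0.0
```

```bash
python3 - <<'E'
from h import *
from scipy.spatial.transform import Rotation as Ro
st();s=sense(); p,d=wristshow("pics/w2.png"); c=eyes.get_calibration("wrist")
R=Ro.from_euler("xyz",s["tcp_rot"],degrees=True).as_matrix()
for v in range(50,260,12):
    u=282; z=d[v,u]; q=np.linalg.inv(c["intrinsics"])@[u*z,v*z,z]; t=(c["mount"]@[*q,1])[:3]
    print(v,np.round(t,1),np.round(R@t+s["tool_pos"],1))
places(["support_hinge","rest_bar","support_top"],["scene","side"])
E
```

```text
4.4 [621.2 -31.3 210.8] [179.7   0.2 114.6] [ 1.   0.4 -0.1] 0.18428511195938815
50 [122.6   1.5  66. ] [572.   80.8 144.4]
62 [114.9   1.5  66.7] [575.2  73.8 143.7]
74 [106.9   1.5  66.6] [578.6  66.5 143.8]
86 [98.7  1.5 66.4] [582.   59.1 144.1]
98 [90.7  1.5 69.1] [585.3  51.7 141.3]
110 [82.   1.5 68.8] [588.9  43.9 141.7]
122 [73.3  1.5 69.7] [592.6  36.  140.9]
134 [64.3  1.5 69.3] [596.3  27.8 141.3]
146 [55.2  1.5 69.2] [600.1  19.5 141.4]
158 [45.8  1.5 69.6] [604.   10.9 141.1]
170 [36.3  1.5 69. ] [608.    2.3 141.7]
182 [26.3  1.5 70.1] [612.1  -6.8 140.7]
194 [17.4  1.5 65.1] [615.8 -14.9 145.6]
206 [ 7.2  1.5 65.8] [620.  -24.2 145. ]
218 [-3.3  1.5 66.2] [624.4 -33.7 144.6]
230 [-13.9   1.5  66.3] [628.8 -43.3 144.6]
242 [-82.1   1.7 210.5] [ 6.584e+02 -1.054e+02  6.000e-01]
254 [ 11.1   1.3 -39. ] [617.5 -20.6 249.8]
scene support_hinge [([570.0, 83.0, 70.0], 0.72)]
scene rest_bar [([495.0, 244.0, 226.0], 0.92)]
scene support_top [([520.0, 187.0, 179.0], 0.9)]
side support_hinge [([568.0, 74.0, 73.0], 0.83)]
side rest_bar [([491.0, 243.0, 227.0], 0.91)]
side support_top [([522.0, 187.0, 175.0], 0.81)]
```

View pics/w2.png

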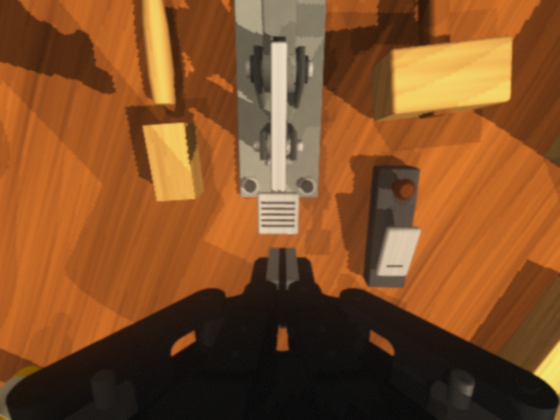

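The pad is still level at about 145 mm at (279,213), so the pawl snapped back. I'll press again, deeper, and check at the bottom.

Call:
apply_moves(rows=[[0,0,40,0,0,0],[0,0,25,0,0,0],[0,0,6,0,0,0],[0,0,4,0,0,0],[0,0,4,0,0,0]])

```text
time: 5.48
tool_pos: [620.0, -31.1, 128.3]
tcp_rot: [179.9, 0.1, 114.6]
ft_force: [0.5, 0.8, 0.0]
finger_gap: -0.1
grip_force: 0.0
```

Call:
apply_moves(rows=[[0,0,2,0,0,0],[0,0,1,0,0,0],[0,0,1,0,0,0],[0,0,0,0,0,0],[0,0,0,0,0,0]])

```text
time: 6.1
tool_pos: [619.1, -31.0, 123.1]
tcp_rot: [180.0, 0.0, 114.6]
ft_force: [-0.1, -0.3, 1.1]
finger_gap: 0.3
grip_force: 0.0
```

```bash
python3 - <<'E'
from h import *
st(); p,d=eyes.snapshot("side"); cv2.imwrite("pics/s2.png",cv2.resize(p[130:310,190:370,::-1],(720,720))[:600])
p,d=wristshow("pics/w3.png")
E
```

```text
6.1 [619.1 -31.  123.1] [180.    0.  114.6] [-0.1 -0.3  1.1] 0.27347973464206127
```

View pics/s2.png

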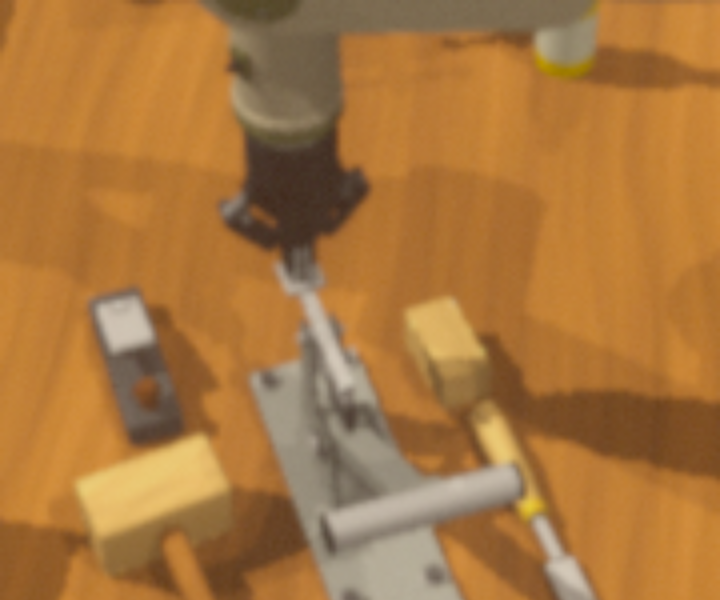

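The crop shows the fingertip on the pad at (300,275), and the pawl beam running to (345,380). I'll measure the beam slope from the wrist depth while still pressing.

```bash
cat >> h.py <<'E'
from scipy.spatial.transform import Rotation as Ro
def beam(u=281,vs=range(2,250,16)):
    s=sense(); p,d=eyes.snapshot("wrist"); c=eyes.get_calibration("wrist")
    R=Ro.from_euler("xyz",s["tcp_rot"],degrees=True).as_matrix()
    for v in vs:
        z=d[v,u]; q=np.linalg.inv(c["intrinsics"])@[u*z,v*z,z]; t=(c["mount"]@[*q,1])[:3]
        print(v,np.round(t[:2],1),np.round((R@t+s["tool_pos"])[2],1))
E
python3 -c "
from h import *
beam()"
```

```text
2 [122.    0.9] 143.1
18 [115.7   0.9] 143.5
34 [109.2   0.9] 144.4
50 [103.2   0.9] 142.5
66 [96.4  0.9] 143.5
82 [89.6  0.9] 143.2
98 [82.6  0.9] 143.1
114 [75.5  0.9] 142.4
130 [68.   0.9] 141.1
146 [60.3  0.9] 141.1
162 [52.4  0.9] 141.3
178 [44.3  0.8] 142.0
194 [35.8  0.8] 141.3
210 [26.9  0.8] 140.4
226 [18.4  0.8] 142.0
242 [10.6  0.8] 145.4
```

View pics/w3.png

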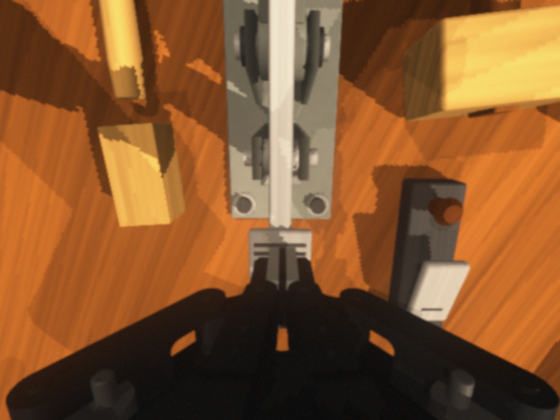

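```bash
python3 - <<'E'
from h import *
c=eyes.get_calibration("wrist"); M=np.linalg.inv(c["mount"])
print(np.round(c["mount"],3))
for P in [(0,0,0),(11,0,0),(-11,0,0),(11,0,-20),(11,0,-40),(-11,0,-20)]:
    q=c["intrinsics"]@(M@[*P,1])[:3]; print(P,np.round(q[:2]/q[2]),round(q[2]))
p,d=eyes.snapshot("wrist")
for u in (270,276,282,290,296):
  for v in (240,246,252,258,270,285,310):
    z=d[v,u]; q=np.linalg.inv(c["intrinsics"])@[u*z,v*z,z]; print(u,v,np.round((c["mount"]@[*q,1])[:3],0),end=" ")
  print()
st()
E
```

```text
[[-0.00000e+00 -9.62000e-01 -2.73000e-01  6.91960e+01]
 [ 1.00000e+00 -1.00000e-03  2.00000e-03  1.14300e+00]
 [-2.00000e-03 -2.73000e-01  9.62000e-01 -1.69668e+02]
 [ 0.00000e+00  0.00000e+00  0.00000e+00  1.00000e+00]]
(0, 0, 0) [280. 245.] 182
(11, 0, 0) [280. 228.] 179
(-11, 0, 0) [280. 261.] 185
(11, 0, -20) [279. 240.] 160
(11, 0, -40) [279. 255.] 141
(-11, 0, -20) [280. 276.] 166
270 240 [ 12.  -5. -22.] 270 246 [  8.  -5. -22.] 270 252 [ 11.  -4. -38.] 270 258 [ 11.  -4. -43.] 270 270 [ 11.  -4. -56.] 270 285 [ 12.  -3. -69.] 270 310 [ 16.  -2. -92.] 
276 240 [ 12.  -2. -22.] 276 246 [  8.  -2. -22.] 276 252 [ 11.  -2. -37.] 276 258 [ 11.  -1. -44.] 276 270 [ 11.  -1. -55.] 276 285 [ 12.  -1. -70.] 276 310 [  5.  -1. -76.] 
282 240 [ 11.   1. -21.] 282 246 [  8.   1. -22.] 282 252 [ 11.   1. -37.] 282 258 [ 11.   1. -44.] 282 270 [ 11.   1. -56.] 282 285 [  9.   1. -64.] 282 310 [ -2.   1. -65.] 
290 240 [ 12.   6. -22.] 290 246 [  9.   6. -23.] 290 252 [ 11.   5. -36.] 290 258 [ 11.   5. -43.] 290 270 [ 11.   5. -56.] 290 285 [ 12.   4. -70.] 290 310 [  8.   4. -80.] 
296 240 [ 12.   9. -23.] 296 246 [  9.   9. -24.] 296 252 [ 11.   8. -37.] 296 258 [ 11.   8. -43.] 296 270 [ 11.   7. -55.] 296 285 [ 12.   7. -70.] 296 310 [ 18.   5. -94.] 
6.3 [619. -31. 123.] [180.    0.  114.6] [-0.2 -0.9  0.3] 0.1004897384955879
```

The wrist depth shows the visible fingers ending about 34 mm behind the reported TCP. The pad hasn't moved and the force is nil, so contact should come near TCP z ≈ 110. I'll go on down slowly, watching the force.

Call:
apply_moves(rows=[[0,0,4,0,0,0],[0,0,4,0,0,0],[0,0,3,0,0,0],[0,0,2,0,0,0],[0,0,0,0,0,0]])

```text
time: 6.92
tool_pos: [618.6, -30.8, 109.4]
tcp_rot: [-180.0, -0.0, 114.6]
ft_force: [0.2, -0.4, -0.0]
finger_gap: -0.4
grip_force: 0.0
```

Call:
apply_moves(rows=[[0,0,1,0,0,0],[0,0,1,0,0,0],[0,0,1,0,0,0],[0,0,1,0,0,0],[0,0,0,0,0,0]])

```text
time: 7.55
tool_pos: [618.9, -31.0, 105.9]
tcp_rot: [-180.0, -0.0, 114.6]
ft_force: [0.4, -0.3, -0.1]
finger_gap: -0.4
grip_force: 0.0
```

```bash
python3 -c "
from h import *
st();beam(vs=range(2,280,25));st()"
```

```text
7.55 [618.9 -31.  105.9] [-180.    -0.   114.6] [ 0.4 -0.3 -0.1] -0.4063471326167412
2 [109.2   1. ] 162.3
27 [102.4   1. ] 160.5
52 [95.1  1. ] 158.3
77 [87.4  0.9] 154.8
102 [78.8  0.9] 152.0
127 [69.4  0.9] 148.4
152 [58.9  0.9] 144.3
177 [69.2  1.1] 275.5
202 [34.3  0.9] 135.5
227 [19.9  0.8] 130.9
252 [10.9  0.8] 142.1
277 [11.2  0.9] 167.8
7.6 [618.9 -31.  105.9] [-180.    -0.   114.6] [-0.2  0.1  0.1] 0.1546216571748705
```

The beam now slopes 0.33 rad, so the pawl has snapped free. I'll retract and confirm that it stays.

Call:
apply_moves(rows=[[0,0,-5,0,0,0],[0,0,-20,0,0,0],[0,0,-25,0,0,0],[0,0,-25,0,0,0],[0,0,0,0,0,0]])

```text
time: 8.22
tool_pos: [621.3, -31.3, 185.7]
tcp_rot: [179.7, 0.2, 114.6]
ft_force: [-0.1, -0.3, -0.0]
finger_gap: 0.1
grip_force: 0.0
```

```bash
python3 -c "
from h import *
st();beam(vs=range(2,250,40));places(['rest_bar','support_top'],['scene','side']);st()"
```

```text
8.22 [621.3 -31.3 185.7] [179.7   0.2 114.6] [-0.1 -0.3 -0. ] 0.11881404125583113
2 [155.7   0.8] 109.6
42 [116.4   0.9] 165.0
82 [96.3  0.8] 156.9
122 [72.7  0.8] 149.1
162 [45.2  0.7] 138.9
202 [13.6  0.7] 132.2
242 [-71.5   0.4] 2.0
scene rest_bar [([402.0, -478.0, -0.0], 0.62)]
scene support_top [([518.0, 190.0, 177.0], 0.85)]
side rest_bar [([490.0, 246.0, 225.0], 0.61)]
side support_top [([520.0, 187.0, 178.0], 0.74)]
8.57 [618.3 -30.9 179.8] [-1.799e+02 -1.000e-01  1.146e+02] [ 0.3 -0.5 -0.7] 0.05196069867202076
```

The pawl stays free. Next I'll move over the arm.

Call:
apply_moves(rows=[[44,0,0,0,0,0],[44,0,0,0,0,0],[44,0,0,0,0,0],[44,0,0,0,0,0],[44,0,0,0,0,0]])

```text
time: 9.2
tool_pos: [526.5, 170.2, 180.4]
tcp_rot: [-180.0, -0.0, 114.6]
ft_force: [-0.2, -0.3, 0.6]
finger_gap: -0.0
grip_force: 0.0
```

```bash
python3 -c "
from h import *
p,d=wristshow('pics/w4.png');st();beam(vs=range(2,262,20));st()"
```

```text
9.25 [524.3 174.7 180.4] [-179.9   -0.2  114.7] [-0.8  4.   0.4] -0.1266773885894935
2 [192.7   0.6] 0.6
22 [174.7   0.6] 0.6
42 [156.2   0.6] 0.3
62 [92.4  1. ] 230.5
82 [84.9  1. ] 235.7
102 [78.1  0.9] 235.6
122 [71.2  0.9] 233.3
142 [63.5  0.9] 227.0
162 [54.   0.9] 213.8
182 [43.   0.9] 203.8
202 [30.4  0.8] 194.3
222 [14.8  0.8] 181.2
242 [-3.5  0.7] 167.4
9.3 [525.5 172.5 180.5] [-1.799e+02 -1.000e-01  1.148e+02] [ 0.4 -0.8 -0.6] 0.009508360372072899
```

View pics/w4.png

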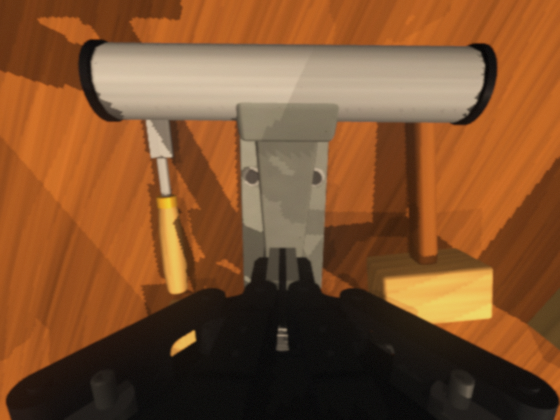

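The wrist view shows the arm under the fingertips at (288,200) with the bar at (290,80), and clear room on both sides. The real tip is about 35 mm above the arm face.

Call:
apply_moves(rows=[[0,3,20,0,0,0],[0,0,12,0,0,0],[0,0,4,0,0,0],[0,0,3,0,0,0],[0,0,3,0,0,0]])

```text
time: 9.93
tool_pos: [531.1, 169.9, 140.0]
tcp_rot: [179.9, 0.0, 114.5]
ft_force: [-0.7, -1.2, 5.6]
finger_gap: 0.1
grip_force: 2.5
```

Call:
apply_moves(rows=[[3,0,4,0,0,0],[3,0,4,0,0,0],[3,0,4,0,0,0],[3,0,4,0,0,0],[2,0,4,0,0,0]])

```text
time: 10.55
tool_pos: [525.4, 183.3, 120.1]
tcp_rot: [179.9, 0.0, 114.6]
ft_force: [-1.2, 0.4, 5.7]
finger_gap: -0.1
grip_force: 2.4
```

```bash
python3 -c "
from h import *
st();beam(vs=range(2,262,20));st()"
```

```text
10.55 [525.4 183.3 120.1] [179.9   0.  114.6] [-1.2  0.4  5.7] -0.05142982972650073
2 [101.4   1. ] 198.4
22 [96.7  1. ] 198.5
42 [91.8  1. ] 198.6
62 [87.4  1. ] 195.7
82 [82.7  1. ] 190.9
102 [77.  1.] 189.2
122 [71.  1.] 181.8
142 [64.   0.9] 177.4
162 [56.1  0.9] 172.3
182 [47.6  0.9] 168.8
202 [37.8  0.9] 163.9
222 [26.8  0.9] 158.0
242 [13.6  0.8] 150.0
10.6 [525.1 183.4 119.4] [179.9  -0.  114.6] [0.2 0.7 3.8] -0.34466897080160175
```

Call:
apply_moves(rows=[[4,0,5.5,0,0,0],[3,0,5.5,0,0,0],[3,0,5.5,0,0,0],[2,0,5.5,0,0,0],[2,0,5.5,0,0,0]])

```text
time: 11.22
tool_pos: [518.8, 196.2, 91.3]
tcp_rot: [180.0, -0.0, 114.6]
ft_force: [3.9, -0.4, 3.6]
finger_gap: 0.3
grip_force: 2.0
```

Call:
apply_moves(rows=[[2,0,6,0,0,0],[2,0,6,0,0,0],[2,0,6,0,0,0],[1,0,6,0,0,0],[1,0,6,0,0,0]])

```text
time: 11.85
tool_pos: [515.0, 203.0, 60.9]
tcp_rot: [-180.0, -0.0, 114.6]
ft_force: [2.0, -1.9, 3.2]
finger_gap: 0.3
grip_force: 1.9
```

```bash
python3 -c "
from h import *
st();beam(vs=range(2,262,30));st()"
```

```text
11.85 [515.  203.   60.9] [-180.    -0.   114.6] [ 2.  -1.9  3.2] 0.32519104865905196
2 [150.1   0.8] 1.2
32 [105.9   0.9] 97.3
62 [94.9  0.9] 97.9
92 [84.1  0.9] 92.0
122 [71.6  0.9] 91.8
152 [58.3  0.9] 91.7
182 [43.9  0.9] 89.3
212 [28.5  0.8] 88.1
242 [12.8  0.8] 88.9
11.9 [514.3 203.   60. ] [-179.9   -0.   114.6] [-0.1  0.2  1.2] 0.09771910066572734
```

Call:
apply_moves(rows=[[0,0,5,0,0,0],[0,0,5,0,0,0],[0,0,4,0,0,0],[0,0,4,0,0,0],[0,0,3,0,0,0]])

```text
time: 12.52
tool_pos: [515.1, 203.1, 40.2]
tcp_rot: [-180.0, -0.0, 114.6]
ft_force: [-4.2, 2.8, 3.3]
finger_gap: -0.0
grip_force: 2.1
```

Call:
apply_moves(rows=[[0,0,1,0,0,0],[0,0,1,0,0,0],[0,0,1,0,0,0],[0,0,0,0,0,0],[0,0,0,0,0,0]])

```text
time: 13.15
tool_pos: [515.3, 202.9, 37.4]
tcp_rot: [180.0, 0.0, 114.6]
ft_force: [-2.0, 1.4, 2.1]
finger_gap: -0.2
grip_force: 0.9
```

```bash
python3 -c "
from h import *
st();beam(vs=range(2,262,30));st()"
```

```text
13.15 [515.3 202.9  37.4] [180.    0.  114.6] [-2.   1.4  2.1] -0.22079522332559035
2 [142.3   0.8] -0.1
32 [112.1   0.9] 51.1
62 [98.4  0.9] 55.9
92 [85.9  0.9] 52.0
122 [71.8  0.9] 54.6
152 [57.4  0.9] 56.6
182 [42.5  0.8] 57.9
212 [27.2  0.8] 60.0
242 [11.6  0.8] 62.3
13.2 [515.3 202.9  37.4] [180.    0.  114.6] [-1.3  1.   1.2] -0.13907617210078568
```

Call:
apply_moves(rows=[[0,0,1,0,0,0],[0,0,1,0,0,0],[0,0,1,0,0,0],[0,0,0,0,0,0],[0,0,0,0,0,0]])

```text
time: 13.82
tool_pos: [515.5, 203.0, 35.6]
tcp_rot: [180.0, 0.0, 114.6]
ft_force: [-5.9, -0.5, 12.6]
finger_gap: -0.3
grip_force: 6.3
```

Call:
apply_moves(rows=[[0,0,1,0,0,0],[0,0,0.5,0,0,0],[0,0,0,0,0,0],[0,0,0,0,0,0],[0,0,0,0,0,0]])

```text
time: 14.45
tool_pos: [515.6, 203.0, 35.4]
tcp_rot: [180.0, 0.0, 114.6]
ft_force: [-12.0, -3.6, 23.7]
finger_gap: 0.0
grip_force: 11.8
```

The force rises to 24 N with almost no travel, so the arm is on its bumper. I'll retract.

Call:
apply_moves(rows=[[0,0,-5,0,0,0],[0,0,-30,0,0,0],[0,0,-45,0,0,0],[0,0,-45,0,0,0],[0,0,-45,0,0,0]])

```text
time: 15.08
tool_pos: [515.2, 202.8, 204.0]
tcp_rot: [-180.0, 0.0, 114.6]
ft_force: [0.7, -0.1, -0.1]
finger_gap: 0.2
grip_force: 0.0
```

Call:
apply_moves(rows=[[0,0,-20,0,0,0],[-50,0,0,0,0,0],[-50,0,0,0,0,0],[-20,0,0,0,0,0],[0,0,0,0,0,0]])

```text
time: 15.7
tool_pos: [565.0, 92.8, 221.7]
tcp_rot: [-179.9, -0.0, 114.4]
ft_force: [0.1, 0.4, -0.7]
finger_gap: 0.0
grip_force: 0.0
```

```bash
python3 -c "
from h import *
st();wristshow('pics/w5.png');beam(vs=range(2,262,20));places(['rest_bar','support_top','pawl_pad','chisel','mallet'],['scene','side']);st()"
```

```text
15.7 [565.   92.8 221.7] [-179.9   -0.   114.4] [ 0.1  0.4 -0.7] 0.03235101917565328
2 [189.3   0.7] 51.5
22 [170.7   0.6] 55.0
42 [152.3   0.6] 57.3
62 [133.3   0.6] 60.5
82 [114.3   0.6] 61.7
102 [94.6  0.6] 66.3
122 [74.8  0.6] 66.7
142 [54.5  0.6] 70.9
162 [33.9  0.5] 73.5
182 [20.5  0.6] 119.1
202 [3.7 0.6] 128.7
222 [-15.7   0.6] 128.1
242 [-20.7   0.6] 165.8
scene rest_bar [([473.0, 296.0, 39.0], 0.83)]
scene support_top [([568.0, 80.0, 2.0], 0.65)]
scene pawl_pad [([620.0, -36.0, 126.0], 0.69)]
scene chisel [([404.0, 109.0, -0.0], 0.73)]
scene mallet [([664.0, 241.0, -9.0], 0.66)]
side rest_bar [([472.0, 292.0, 37.0], 0.74)]
side support_top [([505.0, 224.0, 55.0], 0.88)]
side pawl_pad [([616.0, -36.0, 128.0], 0.52)]
side chisel [([408.0, 114.0, -2.0], 0.77)]
side mallet [([667.0, 240.0, -9.0], 0.73)]
16.4 [565.2  94.  223. ] [180.    0.  114.6] [ 0.6 -1.2  0.9] -0.049983483404935386
```

View pics/w5.png

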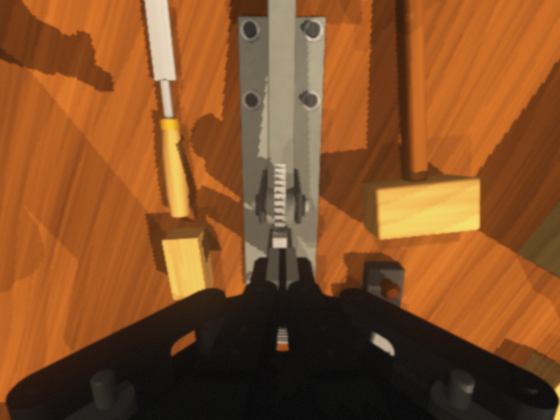

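The wrist view shows the arm lying flat along the foot (280,20–160) and the pawl nose raised clear at (280,240), with the neighbouring tools undisturbed. The arm sits 8° below level, the bar at 37–39 mm and the pad is still down at about 127 mm.

```bash
python3 -c "
from bench import job
print(job.hand_in())"
```

```text
the job is handed in; nothing more can be done
None
```

The job is handed in: the pawl is snapped free and stays clear, the support arm lies on its bumper 8° below level, and the hand is clear; the first presses missed because the fingertips end about 30 mm short of the reported TCP.

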